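Nest the empty parts tote

ROBOT

A 7-joint arm with a two-finger parallel gripper is mounted at the origin on the work surface; the furniture and walls round the work are solid. World frame = base frame: x ahead of the robot, y to its left, z up, the work surface at z = 0. Lengths are in m, angles in rad, forces in N, time in s.
With the tool pointing down it reaches from about 0.425 to 0.875 m from the base axis. Payload 4.7 kg.
Tool frame: the origin (TCP) lies on the mounting face of the last link; the fingertips stand 182 mm ahead of it and the grasp point (between the pads) lies 164 mm ahead of it; z points along the fingers, y is the line along which they close (so a half turn about z gives the same grasp; the last joint's range is limited). The gripper opens to 87 mm and grips with 3 to 60 N. Pads are 19 mm wide; open, the fingers measure 117 mm over their backs; the gripper's body (75 mm by 190 mm) begins 51 mm behind the grasp point.
Start: joints at [1.36, 0.321, -0.07, 1.45, 0.023, 1.371, -0.057], TCP at [0.145, -0.634, 0.405] pointing down, gripper open.
Joint ranges: [-2.86, 2.86], [-0.3, 2.09], [-1.38, 1.24], [0.06, 2.45], [-1.56, 4.7], [0.09, 2.05], [-2.69, 2.69]. Speed limits (rad/s): [2.57, 2.57, 3.14, 3.14, 3.14, 3.14, 3.14].

INTERFACE

Orientations are given as [roll, pitch, yaw] about the fixed x, y, z axes, in that order (R = Rz(yaw) Ry(pitch) Rx(roll)).
In Python, from plant import telemetry, capture, get_calibration, order gives the robot as it stands. The module is installed in compiled form; this text tells all that it offers.
- The arm moves only by the tool servo_tool, never from a script. Its argument "steps" is a list of rows, each a list of 7 numbers: the finger opening in mm, from 0 to 87, then the shift along the world's x, y, z in units of 25 mm (1.0 is 25 mm), then the turn, a rotation vector about the world's x, y, z in units of 10 degrees (1.0 is 10 degrees). A call has exactly 10 rows; each row shifts and turns the commanded pose from where the row before left it; what a row does not reach is not made up. A row lasts 1/8 s, in which the tool goes at most 62.5 mm and 10.7 degrees, less where a joint would pass 70% of its speed; a pose out of reach is approached as far as the arm can. A call is refused whole if a number of a shift passes 1 or a number of a turn 1, either way. A call with a gripper value outside its range is refused whole. The fingers move at their own pace and stop on an object; "force" is the grip in N (left out, the last holds). Time passes only in rows, so rows that do not move let the fingers close, or fill a call up. It gives the time, the measured TCP pose, the force, the opening and the grip force at its end, in the units of the state.
- telemetry.get_obs(): the state, without advancing time (a new reading comes with each control period).
- capture(name): name is "scene" or "top" or "wrist"; returns (picture, depth): 384x512x3 uint8, red, green, blue; 384x512 float32, m along the optical axis (not along the pixel's ray), 0 where there is no reading.
- get_calibration(name): a dict with "vfov" (degrees; the focal length in pixels is half the picture's height over the tangent of half this angle, whatever the lens; pixels are square), "cx", "cy" (the principal point, pixels), "eye" and "attitude" of the camera in the world. Camera axes: x right, y down, z forward; pixel columns grow to the right and rows downward; lengths in m; the calibration is good to about 2 mm. A picture is of the moment at which its call begins: read the wrist's pose just before it. get_calibration takes no time and is no camera call; for the wrist camera it gives the pose at the moment of the call.
- order.sign_off(): hands the job in; it is judged then, once.
The state is a dict: "clock": time; "q": joint angles; "dq": joint speeds; "joint_efforts": joint torques, N m; "tcp_pos": TCP position; "ee_rot": TCP orientation; "force": force on the tool from outside, world axes, zero at the start; "ft_torque": the same for the moment, N m; "opening": finger opening in m; "grip_force": force on a finger pad.
Only numpy, scipy, OpenCV 4.12 (cv2) and the standard library are available. Lean on these libraries where they do the work, as an engineer would, in place of code of your own. Each camera call takes 0.05 s, during which the arm holds its last target. There are 200 camera calls.

TASK

The empty blue tote was left stacked on the grey tote in the steel tray. Lift it off by its black bar, give it half a turn so that the orange tags of both totes are at the same end, and nest it: feel for the place where its feet drop into the grey tote's channels and lower it gently until it sits level on the bottom, then press it home there with about 15 N for half a second. Never force it or drop it, do not disturb the other things on the table, and let go of it at the end.

Things in the scene. Friction and masses are not known exactly. Their poses are not given: they have to be found in the camera images.
- tote: Blue stack-nest tote (sizes in mm), loose, empty, 0.26 to 0.44 kg; body 70 (x) x 150 (y) x 58 high, an orange tag on its +y end. Origin: centre of its underside, z up. It starts stacked on the grey tote in the tray, within 2 mm of the tray's centre in x and y, square to it within 2 degrees but half a turn from the way it nests: its +y points to the tray's -y.
- tote_bar (a point): Centre of the blue tote's black carrying bar, 87 above its underside. The bar is 12 wide (tote's x), 90 long (tote's y) and 18 high (78 to 96 above the underside); both sides are free for fingers down to the tote's rim at 58. Grip it across x.
- tote_foot (a point): Centre of the underside of one of the blue tote's four upright round feet, at tote x = +40, y = +62. The others are at (-40, +62), (+40, -20.5), (-40, -20.5). Each is of radius 9, flat below, level with the tote's underside, and tapers to radius 8 over its lowest 3.
- tote_tag (a point): Centre of the orange tag on the blue tote's +y end, 76.5 from its centre line, 30 above its underside.
- tray: Fixed steel tray (mm), 120 (x) x 216 (y), rim 16 high, a bolted tab at each end; origin: centre of its underside, on the table, z up. It holds the grey tote, 109 x 168, square to the tray, centred in x, but clamped anywhere within 19 either way of the tray's centre along the tray's y. That offset is not reported: find it by feel. The grey tote stays put below about 50 N.
- nest_rim (a point): Point over the tray's centre at the height of the grey tote's side walls (60 over the table), where feet rest that are not over channels. Each 14 thick side wall (tray x 37.5 to 51.5, both sides) has two upright channels, open above and inwards, 21.5 wide in y, at y = +62 and -20.5 from the grey tote's own centre, down to its floor.
- nest_floor (a point): Point over the tray's centre at the height of the grey tote's inner floor (9 over the table), where the blue tote's underside rests once nested. Nested, both totes' axes agree, with 1.75 to spare each way in y and 2.5 in x. The grey tote's inside is 75 (x) x 158 (y); its end walls are 46 high. Rigid plastic: over 60 N between the totes is too much (touch down at 15 mm/s or slower).
- nest_tag_end (a point): Middle of the tray's rim at its +y end, 108 from its centre, 16 up: the end at which the grey tote has its orange tag.
- screw_tin: closed grey sheet-metal screw tin, 80x113x36 mm; a bystander, loose on the table, to be left alone. Origin at the centre of its underside.
- offcut_1: pine offcut, 45x120x28 mm; a bystander, loose on the table, to be left alone. Origin at the centre of its underside.
- tape_roll: roll of masking tape lying flat, 109x109x19 mm; a bystander, loose on the table, to be left alone. Origin at the centre of its underside.
- wax_tin_2: round green-lidded tin, 66x66x24 mm; a bystander, loose on the table, to be left alone. Origin at the centre of its underside.
- red_knob_1: red knob screw standing on its stem, 19x19x28 mm; a bystander, loose on the table, to be left alone. Origin at the centre of its underside.
- star_knob_2: black star knob, 50x48x27 mm; a bystander, loose on the table, to be left alone. Origin at the centre of its underside.
- offcut_2: oak offcut, 50x85x22 mm; a bystander, loose on the table, to be left alone. Origin at the centre of its underside.
Things that resemble listed ones, but are neither listed nor needed, are in the scene too. Of the things shaped like the tote, the blue one is meant.

How it is judged:
On the way, in this order (a step that is already met when the one before it is completed fails the run):
1. the blue tote has been lifted clear of the grey one (underside at least 3 mm over its rims) and turned half a turn, its orange tag toward the tray's +y end (z of tote in the frame of tray above 0.063 m and y of tote_tag in the frame of tray above 0.04 m and angle between the y axis of tote and the y axis of tray, either way round below 0.15 rad), for 0.1 s.
2. the blue tote is nested (underside within 3 mm of fully home) and is pressed home there: over 10 N, its weight included, between it and the tray with the grey tote (z of tote in the frame of tray below 0.012 m and contact force between tote and tray above 10 N), for 0.25 s.
At the end, for the whole second after the job is handed in: The blue tote is nested in the grey one: its underside within 3 mm of fully home (9 mm above the tray's origin), its orange tag toward the tray's +y end, within 26 mm of the tray's centre, level within 2 degrees, at rest and released (z of tote in the frame of tray below 0.012 m and horizontal distance between tote and tray below 0.026 m and y of tote_tag in the frame of tray above 0.04 m and angle between tote's own z axis and vertical below 0.035 rad and linear speed of tote below 0.01 m/s and contact force between the fingers and tote below 0.1 N); the robot touches nothing.
It fails at once if the blue tote is forced or dropped: over 60 N between it and the tray with the grey tote (contact force between tote and tray above 60 N).
It fails at once if a bystander is disturbed (moved more than 15 mm) (distance of any of screw_tin, offcut_1, tape_roll, wax_tin_2, red_knob_1, star_knob_2, offcut_2 from where it was at the start of the episode above 0.015 m).
It also fails if it takes over 67 s, if anything falls off the work surface, if the arm or the gripper's body presses on something with over 40 N, if the wrist force passes 120 N, or if a joint passes its speed limit or range.

## Working session

There is one attempt and no reset: what is moved stays moved. The work goes in short steps, Python scripts to look and compute and a tool call to move; the robot and the scene stay as the last step left them, time stands still between calls to the robot, and variables do not carry over. Pictures are saved under pics/ and viewed, at most 10 in all, crops included, and the job is handed in when it is done.

Besides the shell and the picture viewer there is one more tool, called after "Call:" as name(argument=value, ...), one argument or row to a line, values as JSON. servo_tool: Moves the arm, as the interface text tells. Its arguments: {"type":"object","properties":{"steps":{"type":"array","items":{"type":"array","items":{"type":"number"}}},"force":{"type":"number"}},"required":["steps"]}

```bash
mkdir -p pics; cat > h.py <<'E'
import numpy as np, cv2
from plant import telemetry, capture, get_calibration, order
from scipy.spatial.transform import Rotation as R
def shot(n):
    c=get_calibration(n); im,d=capture(n); return c,im,d
def cloud(c,d):
    f=d.shape[0]/2/np.tan(np.radians(c['vfov'])/2)
    v,u=np.mgrid[:d.shape[0],:d.shape[1]]
    P=np.stack([(u-c['cx'])*d/f,(v-c['cy'])*d/f,d],-1)
    a=np.array(c['attitude']); M=a if a.shape==(3,3) else R.from_euler('xyz',a).as_matrix()
    return P@M.T+np.array(c['eye'])
E
python3 - <<'E'
from h import *
for n in('top','scene'):
    c,im,d=shot(n); print(n,c); np.savez(''+n,im=im,P=cloud(c,d),d=d)
    cv2.imwrite(f'pics/{n}0.png',cv2.resize(im[:,:,::-1],None,fx=1.5,fy=1.5))
print(telemetry.get_obs())
E
```

```text
top {'vfov': 56.02777947772459, 'cx': 257.9733192216829, 'cy': 200.5163460684468, 'eye': array([ 0.32166705, -0.10635786,  1.47491933]), 'attitude': array([-2.99663355, -0.01810951, -1.54875178])}
scene {'vfov': 51.73582834281379, 'cx': 249.93077732665924, 'cy': 190.0739661600038, 'eye': array([-0.25018277,  0.73299108,  0.82198054]), 'attitude': array([-2.13332324e+00, -2.25979663e-03, -2.42681509e+00])}
{'clock': 0.1, 'q': array([ 1.36011937,  0.32175172, -0.07008875,  1.45151   ,  0.02260359,
        1.37080066, -0.05690391]), 'dq': array([-5.89861862e-04, -1.55378077e-03, -6.16200766e-05, -3.99041858e-03,
        3.35852904e-04,  4.58283708e-04, -2.52315506e-03]), 'joint_efforts': array([-2.72259849e-04, -4.92572773e+01, -4.05872539e-01, -3.13400888e+01,
       -6.40078518e-02,  3.94184003e-02,  8.00581847e-05]), 'tcp_pos': array([ 0.14481082, -0.63348913,  0.4037904 ]), 'ee_rot': array([-3.13991242e+00,  9.33307154e-05,  2.24804568e-01]), 'force': array([ 0.49776277, -0.66901057,  0.07848443]), 'ft_torque': array([-0.0287233 ,  0.07759765, -0.02819382]), 'grip_force': 0.0, 'opening': 0.08726856484038782}
```

View pics/top0.png

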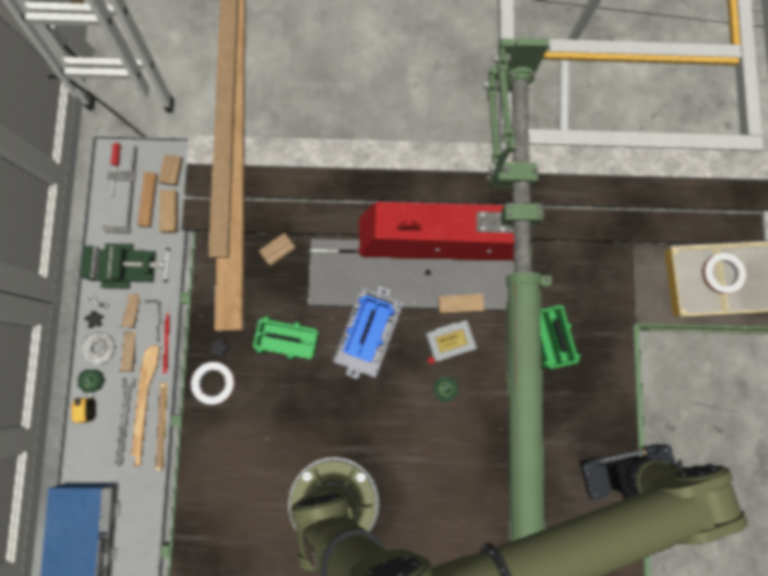

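View pics/scene0.png

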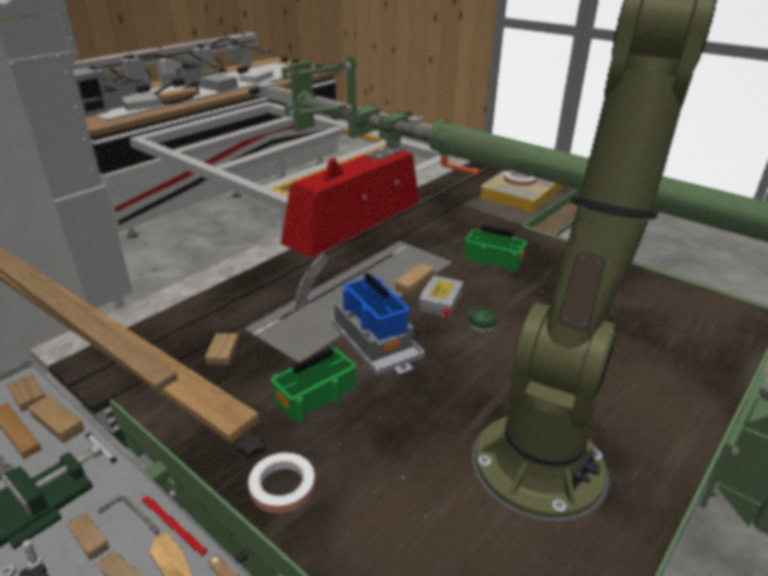

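The blue tote (top view ~(372,325), black bar down its middle) sits on the grey tote in the tray. Two green totes, at (285,338) and (560,337), are look-alikes and not meant. The grey tote's orange tag faces the robot, at scene (391,346). A green pipe runs overhead between the arm and the tote, so I'll measure it along with the tote and the red guard.

```bash
python3 - <<'E'
from h import *
z=np.load('top.npz'); P=z['P']; im=z['im']
h=cv2.cvtColor(im,cv2.COLOR_RGB2HSV)
def st(m,n):
    q=P[m]; print(n,len(q),np.percentile(q,[2,50,98],axis=0).round(3).tolist())
H,S,V=h[...,0],h[...,1],h[...,2]
vv,uu=np.mgrid[:384,:512]
ok=z['d']>0
blue=ok&(H>100)&(H<125)&(S>120)&(uu>215)&(uu<275)&(vv>185)&(vv<250)
st(blue,'blue')
roi=ok&(uu>215)&(uu<275)&(vv>185)&(vv<255)
X=P[...,2]
for lo,hi,n in((.136,.17,'bar'),(.112,.123,'bluerim'),(.052,.066,'greyrim'),(.012,.02,'trayrim')):
    m=roi&(X>lo)&(X<hi); q=P[m]; 
    if len(q)<5: print(n,len(q)); continue
    r=cv2.minAreaRect((q[:,:2]*1000).astype(np.float32)); print(n,len(q),q.mean(0).round(4),r)
st(ok&(H<8)&(S>150)&(uu>238)&(uu<345)&(vv>130)&(vv<175),'red')
for v0 in (60,130,200,260,320):
    q=P[v0,330:375]; i=q[:,2]>.15; print('pipe',v0,q[i].min(0).round(3) if i.any() else None,q[i].max(0).round(3) if i.any() else None)
for n,u,v in(('tab1',254,193),('tab2',235,249),('greenL',190,226),('screw',301,227),('off1',307,202),('offcut2',184,166),('plank',150,150)):
    print(n,P[v,u].round(3))
a=cv2.resize(im[170:265,160:345,::-1],None,fx=4,fy=4,interpolation=cv2.INTER_CUBIC)
s=np.load('scene.npz')['im'][170:260,210:320,::-1]
s=cv2.resize(s,None,fx=4,fy=4,interpolation=cv2.INTER_CUBIC)[:,:,:]
cv2.imwrite('pics/crop.png',np.hstack([a[:360,200:540],s]))
E
```

```text
blue 827 [[0.38, -0.131, 0.058], [0.454, -0.079, 0.067], [0.528, -0.029, 0.158]]
bar 80 [ 0.4495 -0.0764  0.1559] ((450.9583740234375, -76.63829040527344), (11.842132568359375, 89.6116943359375), 70.67252349853516)
bluerim 237 [ 0.454  -0.0776  0.1177] ((450.3420715332031, -77.40708923339844), (92.5836181640625, 155.46945190429688), 70.78987121582031)
greyrim 568 [ 0.4565 -0.0789  0.0617] ((464.1568603515625, -80.45326232910156), (108.95794677734375, 168.32664489746094), 71.15603637695312)
trayrim 113 [ 0.4504 -0.0835  0.0158] ((448.123046875, -80.14654541015625), (129.26402282714844, 239.01351928710938), 71.16741180419922)
red 3156 [[0.623, -0.397, 0.184], [0.65, -0.214, 0.301], [0.716, -0.065, 0.324]]
pipe 60 [ 0.892 -0.418  0.295] [ 1.    -0.336  0.484]
pipe 130 [ 0.713 -0.415  0.376] [ 0.716 -0.385  0.385]
pipe 200 [ 0.322 -0.431  0.379] [ 0.49  -0.106  1.475]
pipe 260 [ 0.307 -0.431  0.361] [ 0.309 -0.37   0.408]
pipe 320 [ 0.131 -0.43   0.369] [ 0.139 -0.371  0.406]
tab1 [ 0.568 -0.111  0.005]
tab2 [ 0.337 -0.04   0.012]
greenL [0.419 0.13  0.097]
screw [ 0.429 -0.302  0.038]
off1 [ 0.532 -0.327  0.029]
offcut2 [0.67  0.179 0.024]
plank [0.729 0.317 0.042]
```

View pics/crop.png

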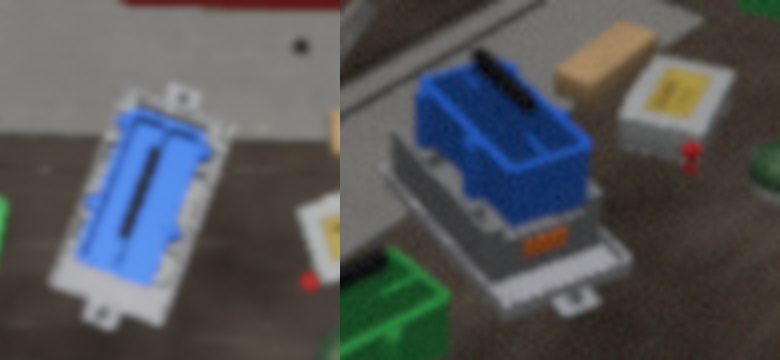

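Tote and tray sizes all match: bar 11.8 x 89.6 at z = 0.156, grey rim 109 x 168, tray axis about 161°. The grey tote appears offset by about -14 mm along tray y. The pipe's top is at z ≈ 0.41, so I lift first and then cross it.

Call:
servo_tool(
  steps=[
    [87, 0, 0, 1, 0, 0, 0],
    [87, 0, 0, 1, 0, 0, 0],
    [87, 0, 0, 1, 0, 0, 0],
    [87, 0, 0, 1, 0, 0, 0],
    [87, 0, 0, 1, 0, 0, 0],
    [87, 0, 0, 1, 0, 0, 0],
    [87, 0, 0, 1, 0, 0, 0],
    [87, 0, 0, 1, 0, 0, 0],
    [87, 0, 0, 1, 0, 0, 0],
    [87, 0, 0, 1, 0, 0, 0],
  ],
  force=25,
)

```text
clock: 1.35
tcp_pos: [0.1449, -0.6337, 0.655]
ee_rot: [-3.141, 0.0, 0.225]
force: [-0.8, 0.1, 1.4]
opening: 0.087
grip_force: 0.0
```

Call:
servo_tool(
  steps=[
    [87, 0.8, 1, 0, 0, 0, -0.16],
    [87, 0.8, 1, 0, 0, 0, -0.16],
    [87, 0.8, 1, 0, 0, 0, -0.16],
    [87, 0.8, 1, 0, 0, 0, -0.16],
    [87, 0.8, 1, 0, 0, 0, -0.16],
    [87, 0.8, 1, 0, 0, 0, -0.16],
    [87, 0.8, 1, 0, 0, 0, -0.16],
    [87, 0.8, 1, 0, 0, 0, -0.16],
    [87, 0.8, 1, 0, 0, 0, -0.16],
    [87, 0.8, 1, 0, 0, 0, -0.16],
  ],
)

```text
clock: 2.6
tcp_pos: [0.3455, -0.3828, 0.6544]
ee_rot: [-3.141, 0.001, -0.055]
force: [0.8, -0.7, 1.0]
opening: 0.0868
grip_force: 0.0
```

Call:
servo_tool(
  steps=[
    [87, 0.4, 1, 0, 0, 0, -0.16],
    [87, 0.4, 1, 0, 0, 0, -0.16],
    [87, 0.4, 1, 0, 0, 0, -0.16],
    [87, 0.4, 1, 0, 0, 0, -0.16],
    [87, 0.4, 1, 0, 0, 0, -0.16],
    [87, 0.4, 1, 0, 0, 0, -0.16],
    [87, 0.4, 1, 0, 0, 0, -0.16],
    [87, 0.4, 1, 0, 0, 0, -0.16],
    [87, 0.4, 1, 0, 0, 0, -0.16],
    [87, 0.4, 1, 0, 0, 0, -0.16],
  ],
)

```text
clock: 3.85
tcp_pos: [0.4451, -0.1328, 0.6544]
ee_rot: [3.141, 0.001, -0.335]
force: [-0.0, 0.3, -0.3]
opening: 0.087
grip_force: 0.0
```

Call:
servo_tool(
  steps=[
    [87, 0.05, 0.56, -1, 0, 0, 0],
    [87, 0.05, 0.56, -1, 0, 0, 0],
    [87, 0.05, 0.56, -1, 0, 0, 0],
    [87, 0.05, 0.56, -1, 0, 0, 0],
    [87, 0, 0, -1, 0, 0, 0],
    [87, 0, 0, -1, 0, 0, 0],
    [87, 0, 0, -1, 0, 0, 0],
    [87, 0, 0, 0, 0, 0, 0],
    [87, 0, 0, 0, 0, 0, 0],
    [87, 0, 0, 0, 0, 0, 0],
  ],
)

```text
clock: 5.1
tcp_pos: [0.4502, -0.0776, 0.481]
ee_rot: [-3.142, -0.002, -0.334]
force: [-0.4, 0.7, -0.2]
opening: 0.0871
grip_force: 0.0
```

```bash
python3 - <<'E'
from h import *
o=telemetry.get_obs(); print(o['tcp_pos'],o['ee_rot'],o['q'].round(3))
for n in('wrist','top'):
    c,im,d=shot(n); P=cloud(c,d); np.savez(n+'1',im=im,P=P,d=d)
    for lo,hi,k in((.14,.17,'bar'),(.112,.123,'bluerim'),(.05,.07,'greyrim'),(.008,.022,'trayrim')):
        m=(d>0)&(P[...,2]>lo)&(P[...,2]<hi)&(abs(P[...,0]-.45)<.14)&(abs(P[...,1]+.078)<.12)
        if k=='bar': m&=np.hypot(P[...,0]-.45,P[...,1]+.078)<.06
        q=P[m]
        if len(q)>5: print(n,k,len(q),q.mean(0).round(4),cv2.minAreaRect((q[:,:2]*1000).astype(np.float32)))
    cv2.imwrite(f'pics/{n}1.png',cv2.resize(im[:,:,::-1],None,fx=1.5,fy=1.5))
E
```

```text
[ 0.45017321 -0.07762378  0.48095474] [-3.14157024e+00 -1.84308607e-03 -3.33623295e-01] [ 0.751 -0.117 -0.577  1.762 -0.064  1.477 -1.722]
wrist bar 1189 [ 0.4527 -0.0812  0.1555] ((450.4503479003906, -80.67151641845703), (11.566083908081055, 89.35478973388672), 70.77027130126953)
wrist bluerim 3428 [ 0.4574 -0.0829  0.1176] ((450.05670166015625, -80.36688232421875), (95.42779541015625, 156.0957489013672), 70.20780944824219)
wrist greyrim 7019 [ 0.4624 -0.0838  0.0626] ((462.54534912109375, -84.36051940917969), (109.21327209472656, 171.4378204345703), 70.98956298828125)
wrist trayrim 1347 [ 0.5215 -0.1038  0.0115] ((458.82586669921875, -83.05781555175781), (119.47718048095703, 231.53396606445312), 70.90777587890625)
top bluerim 23 [ 0.4592 -0.1185  0.1185] ((461.0734558105469, -119.29633331298828), (10.457520484924316, 104.12466430664062), 76.69514465332031)
top greyrim 49 [ 0.4444 -0.123   0.0611] ((451.2354431152344, -120.79552459716797), (24.1822566986084, 167.10626220703125), 71.11396789550781)
top trayrim 62 [ 0.4215 -0.1214  0.0135] ((452.4712829589844, -154.2540283203125), (82.18124389648438, 262.9700927734375), 75.01795196533203)
```

View pics/wrist1.png

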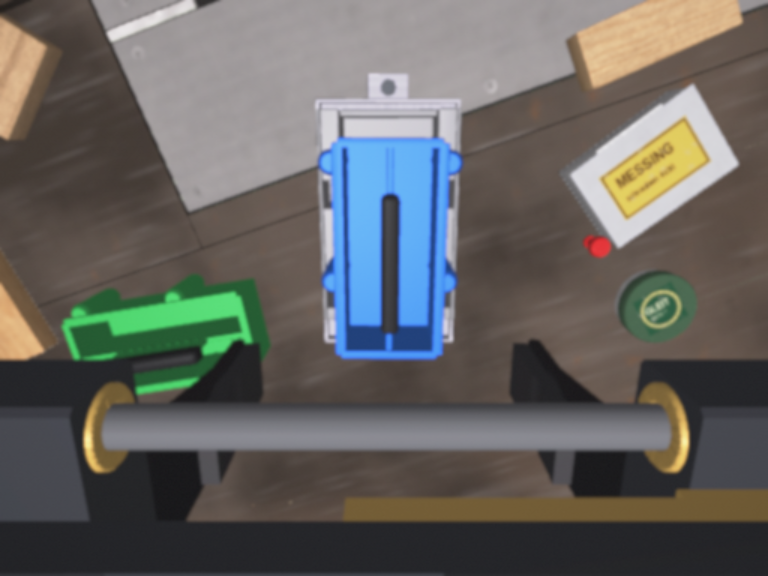

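Call:
servo_tool(
  steps=[
    [87, 0, -0.06, -1, 0, 0, 0],
    [87, 0, 0, -1, 0, 0, 0],
    [87, 0, 0, -1, 0, 0, 0],
    [87, 0, 0, -1, 0, 0, 0],
    [87, 0, 0, -1, 0, 0, 0],
    [87, 0, 0, -1, 0, 0, 0],
    [87, 0, 0, -0.8, 0, 0, 0],
    [20, 0, 0, 0, 0, 0, 0],
    [20, 0, 0, 0, 0, 0, 0],
    [20, 0, 0, 0, 0, 0, 0],
  ],
)

```text
clock: 6.45
tcp_pos: [0.4504, -0.0792, 0.3109]
ee_rot: [3.142, -0.002, -0.334]
force: [-0.8, 0.1, 0.3]
opening: 0.0647
grip_force: 0.0
```

Call:
servo_tool(
  steps=[
    [14, 0, 0, 0, 0, 0, 0],
    [14, 0, 0, 0, 0, 0, 0],
    [0, 0, 0, 0, 0, 0, 0],
    [0, 0, 0, 0, 0, 0, 0],
    [0, 0, 0, 0, 0, 0, 0],
    [0, 0, 0, 0, 0, 0, 0],
    [0, 0, 0, 0, 0, 0, 0],
    [0, 0, 0, 0, 0, 0, 0],
    [0, 0, 0, 0, 0, 0, 0],
    [0, 0, 0, 0, 0, 0, 0],
  ],
  force=30,
)

```text
clock: 7.7
tcp_pos: [0.4498, -0.0792, 0.3097]
ee_rot: [3.141, 0.0, -0.334]
force: [-1.2, -0.8, -1.6]
opening: 0.0115
grip_force: 30.0
```

Call:
servo_tool(
  steps=[
    [0, 0, 0, 0, 0, 0, 0],
    [0, 0, 0, 0, 0, 0, 0],
    [0, 0, 0, 0.1, 0, 0, 0],
    [0, 0, 0, 0.2, 0, 0, 0],
    [0, 0, 0, 0.2, 0, 0, 0],
    [0, 0, 0, 0.3, 0, 0, 0],
    [0, 0, 0, 0.4, 0, 0, 0],
    [0, 0, 0, 0.4, 0, 0, 0],
    [0, 0, 0, 0, 0, 0, 0],
    [0, 0, 0, 0, 0, 0, 0],
  ],
  force=50,
)

```text
clock: 8.95
tcp_pos: [0.4498, -0.0791, 0.3497]
ee_rot: [3.141, 0.0, -0.334]
force: [0.0, -0.1, -4.1]
opening: 0.0114
grip_force: 50.0
```

```bash
python3 - <<'E'
from h import *
o=telemetry.get_obs(); print(o['tcp_pos'],o['ee_rot'],o['force'],o['ft_torque'],o['opening'])
E
```

```text
[ 0.44975955 -0.07914576  0.34969174] [ 3.14142533e+00  2.25776946e-04 -3.33748576e-01] [ 0.02608928 -0.0933132  -4.08969679] [0.06859056 0.06592786 0.01458929] 0.011417755023970202
```

Call:
servo_tool(
  steps=[
    [0, 0.06, -0.02, 0, 0, 0, 0.5],
    [0, 0.06, -0.02, 0, 0, 0, 1],
    [0, 0.06, -0.02, 0, 0, 0, 1],
    [0, 0.06, -0.02, 0, 0, 0, 1],
    [0, 0.06, -0.02, 0, 0, 0, 1],
    [0, 0.06, -0.02, 0, 0, 0, 1],
    [0, 0.06, -0.02, 0, 0, 0, 1],
    [0, 0.06, -0.02, 0, 0, 0, 1],
    [0, 0.06, -0.02, 0, 0, 0, 1],
    [0, 0.02, 0, 0, 0, 0, 1],
  ],
)

```text
clock: 10.2
tcp_pos: [0.4637, -0.0837, 0.3492]
ee_rot: [-3.141, -0.0, 1.33]
force: [0.5, 0.5, -4.2]
opening: 0.0116
grip_force: 50.0
```

Call:
servo_tool(
  steps=[
    [0, 0, 0, 0, 0, 0, 1],
    [0, 0, 0, 0, 0, 0, 1],
    [0, 0, 0, 0, 0, 0, 1],
    [0, 0, 0, 0, 0, 0, 1],
    [0, 0, 0, 0, 0, 0, 1],
    [0, 0, 0, 0, 0, 0, 1],
    [0, 0, 0, 0, 0, 0, 1],
    [0, 0, 0, 0, 0, 0, 1],
    [0, 0, 0, 0, 0, 0, 0.5],
    [0, 0, 0, 0, 0, 0, 0],
  ],
)

```text
clock: 11.45
tcp_pos: [0.4637, -0.0837, 0.3493]
ee_rot: [3.141, -0.001, 2.807]
force: [0.4, 0.1, -2.0]
opening: 0.0111
grip_force: 50.0
```

```bash
cat >> h.py <<'E'
def st():
    o=telemetry.get_obs(); u=np.array([-.946,.324])
    d=(o['tcp_pos'][:2]-[.4498,-.0792])*1000
    print('t',round(o['clock'],2),'tcp',o['tcp_pos'].round(5),'rot',o['ee_rot'].round(4),'F',o['force'].round(2),'T',o['ft_torque'].round(3),'along',(d@u).round(2),'perp',(d@[.324,.946]).round(2))
E
python3 - <<'E'
from h import *
st()
c,im,d=shot('wrist'); P=cloud(c,d)
for lo,hi,k in((.18,.2,'bar'),(.148,.165,'bluerim'),(.05,.07,'greyrim')):
    m=(d>0)&(P[...,2]>lo)&(P[...,2]<hi)&(abs(P[...,0]-.46)<.14)&(abs(P[...,1]+.08)<.12)
    q=P[m]
    if len(q)>5: print(k,len(q),q.mean(0).round(4),cv2.minAreaRect((q[:,:2]*1000).astype(np.float32)))
cv2.imwrite('pics/wrist2.png',cv2.resize(im[:,:,::-1],None,fx=1.5,fy=1.5))
E
```

```text
t 11.45 tcp [ 0.4637  -0.08366  0.34931] rot [ 3.1415e+00 -9.0000e-04  2.8069e+00] F [ 0.41  0.09 -1.96] T [ 0.076 -0.157  0.008] along -14.6 perp 0.28
bar 4331 [ 0.4508 -0.079   0.1944] ((458.40435791015625, -80.4576416015625), (30.479719161987305, 77.5042953491211), 83.1467514038086)
bluerim 7688 [ 0.4158 -0.0667  0.1571] ((428.8650207519531, -71.14056396484375), (97.85255432128906, 81.90962219238281), 70.69107818603516)
greyrim 339 [ 0.3889 -0.0533  0.06  ] ((387.5106506347656, -57.93464279174805), (108.60762786865234, 8.762794494628906), 73.15946197509766)
```

View pics/wrist2.png

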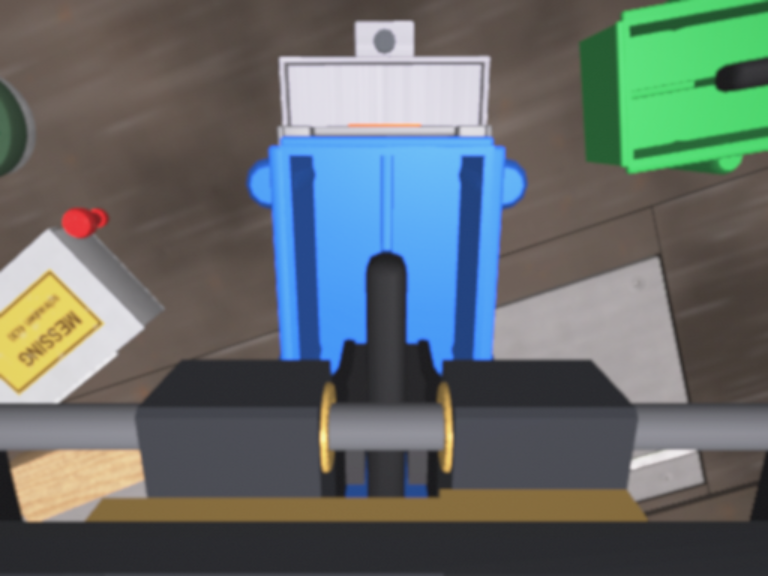

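Call:
servo_tool(
  steps=[
    [0, 0, 0, -0.3, 0, 0, 0],
    [0, 0, 0, -0.3, 0, 0, 0],
    [0, 0, 0, -0.3, 0, 0, 0],
    [0, 0, 0, -0.2, 0, 0, 0],
    [0, 0, 0, -0.1, 0, 0, 0],
    [0, 0, 0, -0.06, 0, 0, 0],
    [0, 0, 0, -0.06, 0, 0, 0],
    [0, 0, 0, -0.06, 0, 0, 0],
    [0, 0, 0, -0.04, 0, 0, 0],
    [0, 0, 0, 0, 0, 0, 0],
  ],
)

```text
clock: 12.75
tcp_pos: [0.4639, -0.0836, 0.3143]
ee_rot: [3.142, 0.0, 2.808]
force: [-0.3, -0.6, -2.7]
opening: 0.0115
grip_force: 50.0
```

```bash
python3 -c "
from h import *
st()"
```

```text
t 12.75 tcp [ 0.46386 -0.08364  0.31426] rot [3.1415 0.     2.8079] F [-0.29 -0.62 -2.68] T [ 0.12  -0.149 -0.005] along -14.74 perp 0.35
```

Call:
servo_tool(
  steps=[
    [0, 0, 0, -0.04, 0, 0, 0],
    [0, 0, 0, -0.04, 0, 0, 0],
    [0, 0, 0, -0.04, 0, 0, 0],
    [0, 0, 0, -0.04, 0, 0, 0],
    [0, 0, 0, -0.04, 0, 0, 0],
    [0, 0, 0, -0.02, 0, 0, 0],
    [0, 0, 0, -0.02, 0, 0, 0],
    [0, 0, 0, 0, 0, 0, 0],
    [0, 0, 0, 0, 0, 0, 0],
    [0, 0, 0, 0, 0, 0, 0],
  ],
)

```text
clock: 14.0
tcp_pos: [0.4639, -0.0837, 0.3083]
ee_rot: [3.142, 0.0, 2.808]
force: [-0.6, -0.4, -2.6]
opening: 0.0116
grip_force: 50.0
```

```bash
python3 -c "
from h import *
st()"
```

```text
t 14.0 tcp [ 0.46387 -0.08366  0.3083 ] rot [3.1416e+00 1.0000e-04 2.8079e+00] F [-0.61 -0.42 -2.65] T [ 0.07  -0.111 -0.014] along -14.75 perp 0.34
```

Call:
servo_tool(
  steps=[
    [0, 0, 0, -0.02, 0, 0, 0],
    [0, 0, 0, -0.02, 0, 0, 0],
    [0, 0, 0, -0.02, 0, 0, 0],
    [0, 0, 0, -0.02, 0, 0, 0],
    [0, 0, 0, -0.02, 0, 0, 0],
    [0, 0, 0, -0.02, 0, 0, 0],
    [0, 0, 0, 0, 0, 0, 0],
    [0, 0, 0, 0, 0, 0, 0],
    [0, 0, 0, 0, 0, 0, 0],
    [0, 0, 0, 0, 0, 0, 0],
  ],
)

```text
clock: 15.25
tcp_pos: [0.4639, -0.0837, 0.3053]
ee_rot: [3.141, 0.0, 2.808]
force: [0.6, -0.5, -2.9]
opening: 0.0115
grip_force: 50.0
```

```bash
python3 -c "
from h import *
st()"
```

```text
t 15.25 tcp [ 0.46388 -0.08366  0.30529] rot [3.1415 0.     2.8079] F [ 0.62 -0.46 -2.91] T [ 0.064 -0.203  0.014] along -14.76 perp 0.34
```

Call:
servo_tool(
  steps=[
    [0, 0, 0, -0.04, 0, 0, 0],
    [0, 0, 0, -0.05, 0, 0, 0],
    [0, 0, 0, -0.05, 0, 0, 0],
    [0, 0, 0, -0.05, 0, 0, 0],
    [0, 0, 0, -0.05, 0, 0, 0],
    [0, 0, 0, -0.06, 0, 0, 0],
    [0, 0, 0, -0.06, 0, 0, 0],
    [0, 0, 0, -0.06, 0, 0, 0],
    [0, 0, 0, -0.06, 0, 0, 0],
    [0, 0, 0, -0.06, 0, 0, 0],
  ],
)

```text
clock: 16.5
tcp_pos: [0.4639, -0.0837, 0.2917]
ee_rot: [3.142, 0.0, 2.808]
force: [1.1, 0.7, -2.9]
opening: 0.0117
grip_force: 50.0
```

```bash
python3 -c "
from h import *
st()"
```

```text
t 16.5 tcp [ 0.46387 -0.08367  0.29167] rot [3.1415 0.     2.8078] F [ 1.12  0.68 -2.94] T [ 0.098 -0.178  0.001] along -14.75 perp 0.33
```

Call:
servo_tool(
  steps=[
    [0, 0, 0, -0.06, 0, 0, 0],
    [0, 0, 0, -0.06, 0, 0, 0],
    [0, 0, 0, -0.06, 0, 0, 0],
    [0, 0, 0, -0.06, 0, 0, 0],
    [0, 0, 0, -0.06, 0, 0, 0],
    [0, 0, 0, -0.06, 0, 0, 0],
    [0, 0, 0, -0.06, 0, 0, 0],
    [0, 0, 0, -0.06, 0, 0, 0],
    [0, 0, 0, -0.06, 0, 0, 0],
    [0, 0, 0, -0.06, 0, 0, 0],
  ],
)

```text
clock: 17.75
tcp_pos: [0.4639, -0.0837, 0.2767]
ee_rot: [3.142, 0.0, 2.808]
force: [-0.0, -0.1, -3.1]
opening: 0.0116
grip_force: 50.0
```

Call:
servo_tool(
  steps=[
    [0, 0, 0, -0.06, 0, 0, 0],
    [0, 0, 0, -0.06, 0, 0, 0],
    [0, 0, 0, -0.06, 0, 0, 0],
    [0, 0, 0, -0.06, 0, 0, 0],
    [0, 0, 0, -0.06, 0, 0, 0],
    [0, 0, 0, -0.06, 0, 0, 0],
    [0, 0, 0, -0.06, 0, 0, 0],
    [0, 0, 0, -0.04, 0, 0, 0],
    [0, 0, 0, -0.04, 0, 0, 0],
    [0, 0, 0, 0, 0, 0, 0],
  ],
)

```text
clock: 19.0
tcp_pos: [0.4638, -0.0837, 0.2642]
ee_rot: [3.142, -0.0, 2.808]
force: [-0.7, -0.5, -2.9]
opening: 0.0114
grip_force: 50.0
```

```bash
python3 -c "
from h import *
st()"
```

```text
t 19.0 tcp [ 0.46385 -0.08366  0.26424] rot [ 3.1415e+00 -1.0000e-04  2.8079e+00] F [-0.66 -0.55 -2.92] T [ 0.075 -0.184  0.013] along -14.73 perp 0.33
```

Call:
servo_tool(
  steps=[
    [0, 0, 0, -0.02, 0, 0, 0],
    [0, 0, 0, -0.02, 0, 0, 0],
    [0, 0, 0, -0.02, 0, 0, 0],
    [0, 0, 0, -0.02, 0, 0, 0],
    [0, 0, 0, -0.02, 0, 0, 0],
    [0, 0, 0, -0.02, 0, 0, 0],
    [0, 0, 0, -0.02, 0, 0, 0],
    [0, 0, 0, -0.02, 0, 0, 0],
    [0, 0, 0, -0.02, 0, 0, 0],
    [0, 0, 0, 0, 0, 0, 0],
  ],
)

```text
clock: 20.25
tcp_pos: [0.4638, -0.0837, 0.2597]
ee_rot: [3.142, -0.0, 2.808]
force: [-0.6, -0.3, -3.8]
opening: 0.0114
grip_force: 50.0
```

```bash
python3 -c "
from h import *
st()"
```

```text
t 20.25 tcp [ 0.46384 -0.08365  0.25972] rot [ 3.1415e+00 -1.0000e-04  2.8080e+00] F [-0.63 -0.29 -3.83] T [ 0.08  -0.155  0.009] along -14.72 perp 0.34
```

Call:
servo_tool(
  steps=[
    [0, 0, 0, -0.01, 0, 0, 0],
    [0, 0, 0, -0.01, 0, 0, 0],
    [0, 0, 0, -0.01, 0, 0, 0],
    [0, 0, 0, -0.01, 0, 0, 0],
    [0, 0, 0, -0.01, 0, 0, 0],
    [0, 0, 0, 0, 0, 0, 0],
    [0, 0, 0, 0, 0, 0, 0],
    [0, 0, 0, 0, 0, 0, 0],
    [0, 0, 0, 0, 0, 0, 0],
    [0, 0, 0, 0, 0, 0, 0],
  ],
)

```text
clock: 21.5
tcp_pos: [0.4639, -0.0836, 0.2586]
ee_rot: [3.141, 0.0, 2.808]
force: [-0.2, 0.7, -1.0]
opening: 0.0112
grip_force: 50.0
```

```bash
python3 -c "
from h import *
st()"
```

```text
t 21.5 tcp [ 0.46393 -0.08356  0.25863] rot [3.1414e+00 1.0000e-04 2.8080e+00] F [-0.23  0.72 -1.01] T [ 0.254 -0.039  0.009] along -14.78 perp 0.45
```

Call:
servo_tool(
  steps=[
    [0, 0, 0, -0.01, 0, 0, 0],
    [0, 0, 0, -0.01, 0, 0, 0],
    [0, 0, 0, -0.01, 0, 0, 0],
    [0, 0, 0, 0, 0, 0, 0],
    [0, 0, 0, 0, 0, 0, 0],
    [0, 0, 0, 0, 0, 0, 0],
    [0, 0, 0, 0, 0, 0, 0],
    [0, 0, 0, 0, 0, 0, 0],
    [0, 0, 0, 0, 0, 0, 0],
    [0, 0, 0, 0, 0, 0, 0],
  ],
)

```text
clock: 22.75
tcp_pos: [0.464, -0.0834, 0.2585]
ee_rot: [-3.142, -0.0, 2.808]
force: [-3.2, 1.4, 7.3]
opening: 0.0115
grip_force: 50.0
```

```bash
python3 -c "
from h import *
st()"
```

```text
t 22.75 tcp [ 0.46399 -0.08344  0.25854] rot [-3.1415 -0.      2.808 ] F [-3.23  1.41  7.3 ] T [ 0.469  0.559 -0.017] along -14.8 perp 0.59
```

Call:
servo_tool(
  steps=[
    [0, 0, 0, -0.01, 0, 0, 0],
    [0, 0, 0, -0.01, 0, 0, 0],
    [0, 0, 0, -0.01, 0, 0, 0],
    [0, 0, 0, 0, 0, 0, 0],
    [0, 0, 0, 0, 0, 0, 0],
    [0, 0, 0, 0, 0, 0, 0],
    [0, 0, 0, 0, 0, 0, 0],
    [0, 0, 0, 0, 0, 0, 0],
    [0, 0, 0, 0, 0, 0, 0],
    [0, 0, 0, 0, 0, 0, 0],
  ],
)

```text
clock: 24.0
tcp_pos: [0.4641, -0.0834, 0.2585]
ee_rot: [-3.141, -0.0, 2.808]
force: [-5.9, 2.8, 12.0]
opening: 0.0115
grip_force: 50.0
```

```bash
python3 -c "
from h import *
st()"
```

```text
t 24.0 tcp [ 0.46406 -0.08339  0.25852] rot [-3.1411e+00 -1.0000e-04  2.8081e+00] F [-5.94  2.82 11.98] T [ 0.542  1.142 -0.018] along -14.84 perp 0.65
```

Call:
servo_tool(
  steps=[
    [0, 0, 0, 0.02, 0, 0, 0],
    [0, 0, 0, 0.02, 0, 0, 0],
    [0, 0, 0, 0.01, 0, 0, 0],
    [0, 0, 0, 0, 0, 0, 0],
    [12, 0, 0, 0, 0, 0, 0],
    [14, 0, 0, 0, 0, 0, 0],
    [30, 0, 0, 0, 0, 0, 0],
    [50, 0, 0, 0, 0, 0, 0],
    [50, 0, 0, 0, 0, 0, 0],
    [50, 0, 0, 0, 0, 0, 0],
  ],
)

```text
clock: 25.25
tcp_pos: [0.4639, -0.0837, 0.2583]
ee_rot: [3.142, 0.0, 2.808]
force: [0.5, 0.5, -0.1]
opening: 0.0455
grip_force: 0.0
```

Call:
servo_tool(
  steps=[
    [50, 0, 0, 0, 0, 0, 0],
    [50, 0, 0, 0.2, 0, 0, 0],
    [50, 0, 0, 0.5, 0, 0, 0],
    [50, 0, 0, 1, 0, 0, 0],
    [50, 0, 0, 1, 0, 0, 0],
    [50, 0, 0, 1, 0, 0, 0],
    [50, 0, 0, 1, 0, 0, 0],
    [50, 0, 0, 1, 0, 0, 0],
    [50, 0, 0, 0, 0, 0, 0],
    [50, 0, 0, 0, 0, 0, 0],
  ],
)

```text
clock: 26.5
tcp_pos: [0.4636, -0.0836, 0.4005]
ee_rot: [-3.141, -0.0, 2.808]
force: [0.5, -0.6, 0.8]
opening: 0.05
grip_force: 0.0
```

```bash
python3 - <<'E'
from h import *
st()
c,im,d=shot('wrist'); P=cloud(c,d)
for lo,hi,k in((.09,.12,'bar'),(.06,.075,'rim')):
    m=(d>0)&(P[...,2]>lo)&(P[...,2]<hi)&(abs(P[...,0]-.46)<.1)&(abs(P[...,1]+.08)<.08)
    q=P[m]
    if len(q)>5: print(k,len(q),q.mean(0).round(4),np.linalg.lstsq(np.c_[q[:,:2],np.ones(len(q))],q[:,2],rcond=None)[0],cv2.minAreaRect((q[:,:2]*1000).astype(np.float32)))
cv2.imwrite('pics/wrist3.png',cv2.resize(im[:,:,::-1],None,fx=1.5,fy=1.5))
E
```

```text
t 26.5 tcp [ 0.46361 -0.0836   0.40051] rot [-3.1414e+00 -3.0000e-04  2.8079e+00] F [ 0.52 -0.59  0.79] T [ 0.124 -0.119  0.022] along -14.49 perp 0.32
bar 1431 [ 0.4612 -0.0823  0.1046] [0.01586169 0.01997891 0.09897641] ((463.5549011230469, -82.94134521484375), (11.7842435836792, 88.68220520019531), 70.63867950439453)
rim 6972 [ 0.4584 -0.0821  0.0642] [-0.00173967  0.00273179  0.06524895] ((463.84197998046875, -83.94327545166016), (108.70565032958984, 167.18502807617188), 71.05579376220703)
```

View pics/wrist3.png

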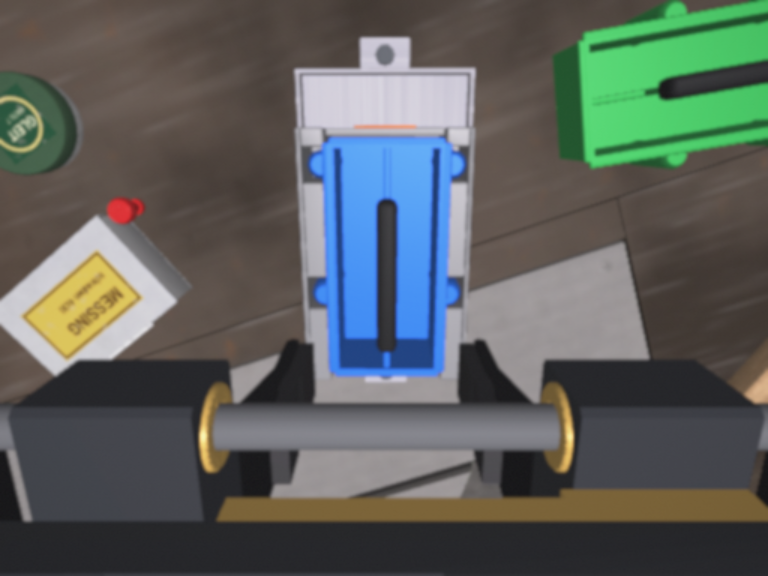

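The wrist view shows all four feet (at about (318,163), (455,163), (322,292) and (450,292)) inside the grey channels. The bar top is at 0.105 m and nearly level, and the gripper is clear, so I hand in.

```bash
python3 -c "
from h import *
print(order.sign_off())"
```

```text
the job is handed in; nothing more can be done
None
```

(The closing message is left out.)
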